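Tray up the freshly painted bogie with the sprung tongs

ROBOT

A 6-joint arm with a two-finger parallel gripper is mounted at the origin on the work surface. World frame = base frame: x ahead of the robot, y to its left, z up, the work surface at z = 0. Lengths are in m, angles in rad, forces in N, time in s.
With the tool pointing down it reaches from about 0.3 to 0.775 m from the base axis. Payload 14.6 kg.
Tool frame: the origin (TCP) lies at the very end of the fingers, on their centre line; the grasp point (between the pads) lies 19 mm behind it; z points along the fingers, y is the direction in which the jaws open and shut (so a half turn about z gives the same grasp; the last joint's range is limited). The gripper opens to 94 mm and grips with 3 to 60 N. Pads are 16 mm wide; open, the fingers measure 119 mm over their backs; the gripper's body (75 mm by 177 mm) begins 78 mm behind the grasp point.
Start: joints at [-1.349, 0.3, 1.521, -0, 1.321, -0.067], TCP at [0.157, -0.527, 0.205] pointing down, gripper open.
Joint ranges: [-3.03, 3.03], [-0.79, 2.21], [0.23, 2.52], [-1.04, 4.18], [0, 3.07], [-2.55, 2.55]. Speed limits (rad/s): [2.22, 2.22, 2.57, 3.14, 3.14, 3.14].

INTERFACE

Orientations are given as [roll, pitch, yaw] about the fixed x, y, z axes, in that order (R = Rz(yaw) Ry(pitch) Rx(roll)).
In Python, from station import get_obs, vision, hand_in gives the robot as it stands.
- The arm moves only by the tool play_rows, never from a script. Its argument "moves" is a list of rows, each an object with "claw": the opening, from 0 (shut) to 1 (fully open); "linear": the shift along the tool's x, y, z in mm, a list of three; "turn": the turn, a rotation vector about the tool's x, y, z in rad, a list of three. In form: [{"claw": claw, "linear": [tx, ty, tz], "turn": [ax, ay, az]}, ...]. A call has 1 to 8 rows; each row is the pose to reach, as a shift and turn from the pose measured when the call began, along the tool's axes at that moment; what a row does not reach only later rows make up. A row lasts 1/8 s, in which the tool goes at most 62.5 mm and 10.7 degrees, less where a joint would pass 70% of its speed; a pose out of reach is approached as far as the arm can. A call with a gripper value outside its range is refused whole. The fingers move at their own pace and stop on an object; "force" is the grip in N (left out, the last holds). Time passes only in rows, so rows that repeat a pose let the fingers close. It gives the time, the measured TCP pose, the force and the opening at its end, in the units of the state.
- get_obs(): the state, without advancing time (a new reading comes with each control period).
- vision.camera(name): name is "side" or "top" or "wrist"; returns the picture (480x640x3 uint8, blue, green, red); there is no depth.
- vision.camera_info(name): a dict with "camera_matrix" (3x3 intrinsics, pixels), "rvec" (rotation vector, rad) and "tvec" (3), from world to camera coordinates, as OpenCV has them; the wrist camera has in their place "mount" (4x4, takes a point from camera to tool coordinates, whose origin is the TCP and whose axes are the flange's). Camera axes: x right, y down, z forward; pixel columns grow to the right and rows downward; lengths in m; the calibration is good to about 2 mm. The wrist camera is an equidistant fisheye: a pixel r from the principal point sees the ray r / f radians off the axis. A picture is of the moment at which its call begins: read the wrist's pose just before it. camera_info takes no time and is no camera call.
- hand_in(): hands the job in, once; it reports no verdict.
The state is a dict: "time_s": time; "qpos": joint angles; "joint_vel": joint speeds; "tau": joint torques, N m; "ee_pos": TCP position; "eef_rot": TCP orientation; "force": force on the tool from outside, world axes, zero at the start; "moment": the same for the moment, N m; "grip_width": finger opening in m.
Only numpy, scipy, OpenCV 4.12 (cv2) and the standard library are available. Lean on these libraries where they do the work, as an engineer would, in place of code of your own. Each camera call takes 0.05 s, during which the arm holds its last target.

TASK

Take the sprung tongs out of their stand, grip the small two-axle model-railway bogie on the cork pad with them and set it down gently, wheels down, in the shallow empty wooden tray. Its paint is still tacky, so only the tongs may touch it, and it must not be dropped. Then put the tongs back upright in their stand and let go.

Things in the scene. Friction and masses are not known exactly. Their poses are not given: they have to be found in the camera images.
- tongs: Steel U-shaped sprung tongs, 107 mm tall, 60 g, tips down in the stand. Origin midway between the tips, at their ends; z up, y the closing line. Squeeze the black plates, 43-77 mm up, 18 mm wide, 51 mm over their outsides (y). Tip gap 50 mm (58 outside), less 2.5 mm per mm squeezed: plates at 47.5 mm, gap 41, spring 5 N (carries them open); 40 mm, gap 22, 9.5 N. Arms 14 mm wide (x).
- stand: Fixed dark wooden block, 60 x 106 x 32 mm (x, y, z), holding the tongs. Origin: centre of its underside; z up. The slot in its top runs along y, as the tongs' y does when stowed (either way round): floor 5 mm above the underside, 17 x 64 mm for its lower 15 mm, then sloping outwards to a mouth of about 34 x 81 mm.
- bogie: Two-axle bogie: black frame, steel wheels, 42 mm long (x), 22 wide (y), 12 tall (14.5 at its brass pivot), 30 g, on its wheels on the 3 mm cork pad. Origin: centre of its underside; z up. Grip it across its width by the flat long sides. About 80 mm from its neighbours on the pad, which may stand either side: a longer three-axle bogie (64 mm) and a silvery flat-sided motor (26 mm).
- tray: Fixed shallow, empty, undivided light-wood tray with a grey felt floor, 130 x 110 mm (x, y) outside, 14 mm high, walls 5 mm thick, inner floor 5 mm above the underside. Origin: centre of its underside; z up.
There are look-alikes about, which are no part of the job. Leave any blue look-alike of the bogie alone. Of the things that look like the tongs, take the one that is farthest to the robot's right at the start.

How it is judged:
By the outcome, as a careful person would: the job done as asked, in the order asked, and still so for the second after the job is handed in, with the robot touching nothing.
It also fails if it takes over 72 s, if anything falls off the work surface, if the arm or the gripper's body presses on something with over 40 N, if the wrist force passes 120 N, or if a joint passes its speed limit or range.

## Working session

There is one attempt and no reset: what is moved stays moved. The work goes in short steps, Python scripts to look and compute and a tool call to move; the robot and the scene stay as the last step left them, time stands still between calls to the robot, and variables do not carry over. Pictures are saved under pics/ and viewed, and the job is handed in when it is done.

Besides the shell and the picture viewer there is one more tool, called after "Request:" as name([rows], argument=value, ...), one row to a line, values as JSON. play_rows: Moves the arm, as the interface text tells. Its arguments: {"type":"object","properties":{"moves":{"type":"array","items":{"type":"object","properties":{"claw":{"type":"number"},"linear":{"type":"array","items":{"type":"number"}},"turn":{"type":"array","items":{"type":"number"}}}}},"force":{"type":"number"}},"required":["moves"]}

```bash
ls; mkdir -p pics
python3 - <<'E'
from station import get_obs, vision
import cv2
o=get_obs();print(o)
for n in("top","side","wrist"):
    i=vision.camera_info(n);print(n,i)
    cv2.imwrite(f"pics/{n}0.png",vision.camera(n))
E
```

```text
pics
{'time_s': 0.0, 'qpos': array([-1.34862506e+00,  3.00477101e-01,  1.52159073e+00,  6.65133800e-06,
        1.32069423e+00, -6.66053684e-02]), 'joint_vel': array([-0.00134012,  0.00024989,  0.00052048,  0.00016446, -0.00059975,
        0.00093903]), 'tau': array([-8.33389549e-04, -5.31804299e+01, -3.52742743e+01,  7.08388863e-02,
        2.43695697e-02, -7.44516274e-05]), 'ee_pos': array([ 0.15656622, -0.52696762,  0.20487896]), 'eef_rot': array([-3.14042627e+00, -8.42589565e-05,  2.88774935e-01]), 'force': array([-0.06854691, -0.29593087,  0.67208169]), 'moment': array([ 0.01227485,  0.04852574, -0.00210828]), 'grip_width': 0.09417644704638839}
top {'camera_matrix': array([[590.45495113,   0.        , 315.92673595],
       [  0.        , 590.45495113, 245.85840812],
       [  0.        ,   0.        ,   1.        ]]), 'rvec': array([ 2.15376199, -2.20093874,  0.09846318]), 'tvec': array([0.00390622, 0.52141945, 1.21806629])}
side {'camera_matrix': array([[443.56257521,   0.        , 323.6283228 ],
       [  0.        , 443.56257521, 236.07630127],
       [  0.        ,   0.        ,   1.        ]]), 'rvec': array([ 0.73029877, -2.59307323,  1.1326194 ]), 'tvec': array([0.45097441, 0.22107318, 0.48340571])}
wrist {'camera_matrix': array([[371.64829954,   0.        , 314.62018941],
       [  0.        , 371.64829954, 238.56783033],
       [  0.        ,   0.        ,   1.        ]]), 'mount': array([[ 7.62266873e-04, -9.63829583e-01, -2.66518205e-01,
         7.77692027e-02],
       [ 9.99999709e-01,  7.24787808e-04,  2.38988251e-04,
         8.50532648e-04],
       [-3.71748006e-05, -2.66518309e-01,  9.63829855e-01,
        -1.80035426e-01],
       [ 0.00000000e+00,  0.00000000e+00,  0.00000000e+00,
         1.00000000e+00]])}
```

View pics/top0.png

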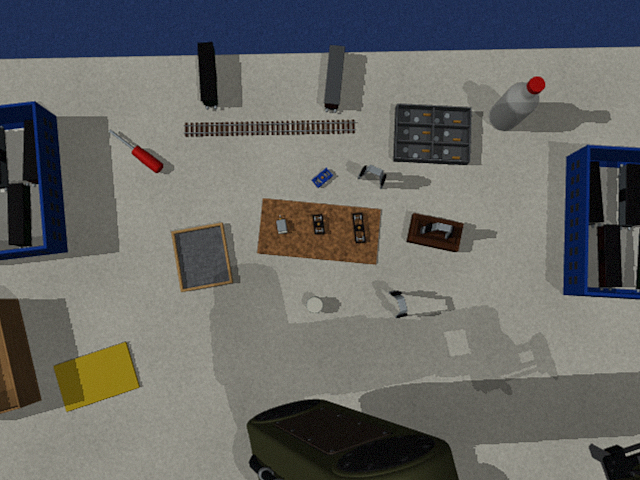

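View pics/side0.png

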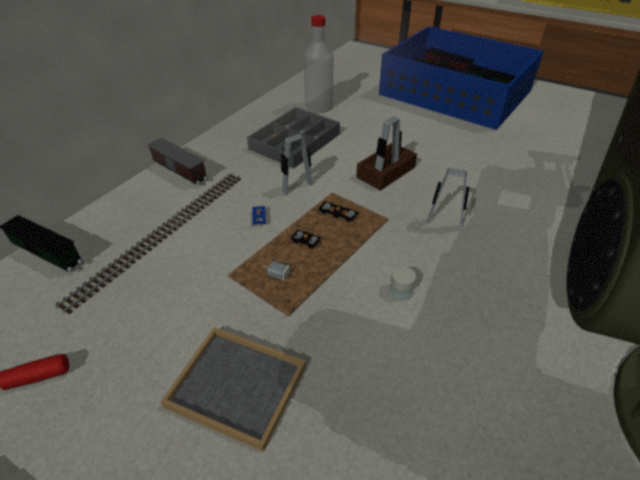

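View pics/wrist0.png

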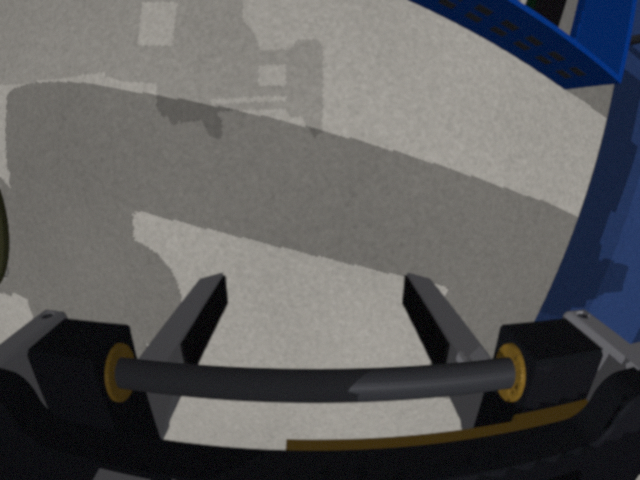

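The top view shows three tongs-like things: (435,230) in the dark stand, (372,175) and (400,302) free-standing. The one in the stand is farthest right (image right is −y). The black two-axle bogie is at (319,223), between the motor (281,226) and the three-axle bogie (360,227). The blue look-alike is at (322,177) and the tray is at (202,257). Next I'll enlarge these and measure them.

```bash
cat > h.py <<'E'
import numpy as np, cv2
from scipy.spatial.transform import Rotation as R
from station import get_obs, vision
def ray(name,px,pose=None):
    i=vision.camera_info(name);K=i["camera_matrix"]
    px=np.atleast_2d(np.asarray(px,float))
    d=np.c_[(px[:,0]-K[0,2])/K[0,0],(px[:,1]-K[1,2])/K[1,1],np.ones(len(px))]
    if name=="wrist":
        r=np.hypot(d[:,0],d[:,1])+1e-12
        d=np.c_[d[:,0]/r*np.sin(r),d[:,1]/r*np.sin(r),np.cos(r)]
        M=np.asarray(i["mount"]);T=np.eye(4);T[:3,:3]=R.from_euler("xyz",pose[1]).as_matrix();T[:3,3]=pose[0]
        W=T@M
        return W[:3,3],d@W[:3,:3].T
    Rm=cv2.Rodrigues(i["rvec"])[0]
    return -Rm.T@i["tvec"],d@Rm
def onz(name,px,z,pose=None):
    o,d=ray(name,px,pose); return o+d*((z-o[2])/d[:,2])[:,None]
def proj(name,P,pose=None):
    P=np.atleast_2d(P).astype(float);i=vision.camera_info(name);K=i["camera_matrix"]
    if name!="wrist": return cv2.projectPoints(P,i["rvec"],i["tvec"],K,None)[0][:,0]
    T=np.eye(4);T[:3,:3]=R.from_euler("xyz",pose[1]).as_matrix();T[:3,3]=pose[0]
    C=np.linalg.inv(T@np.asarray(i["mount"]));c=P@C[:3,:3].T+C[:3,3]
    th=np.arctan2(np.hypot(c[:,0],c[:,1]),c[:,2]);ph=np.arctan2(c[:,1],c[:,0])
    return np.c_[K[0,2]+K[0,0]*th*np.cos(ph),K[1,2]+K[1,1]*th*np.sin(ph)]
def blobs(img,lo,hi,box,amin=30,hsv=True):
    x0,y0,x1,y1=box;c=img[y0:y1,x0:x1];c=cv2.cvtColor(c,cv2.COLOR_BGR2HSV) if hsv else c
    m=cv2.inRange(c,np.array(lo),np.array(hi))
    cs,_=cv2.findContours(m,cv2.RETR_EXTERNAL,cv2.CHAIN_APPROX_NONE)
    return [k+np.array([x0,y0]) for k in sorted(cs,key=cv2.contourArea,reverse=True) if cv2.contourArea(k)>=amin]
def snap(name,fn):
    o=get_obs();p=(o["ee_pos"],o["eef_rot"]);im=vision.camera(name);cv2.imwrite("pics/"+fn,im);return im,p
E
python3 - <<'E'
from h import *
t=cv2.imread("pics/top0.png");s=cv2.imread("pics/side0.png")
a=cv2.resize(t[190:280,160:280],(480,360),interpolation=cv2.INTER_CUBIC)
b=cv2.resize(t[195:270,255:385],(520,300),interpolation=cv2.INTER_CUBIC)
c=cv2.resize(t[200:260,390:480],(540,360),interpolation=cv2.INTER_CUBIC)
d=cv2.resize(s[100:200,340:430],(270,300),interpolation=cv2.INTER_CUBIC)
def pad(i,w,h):
    o=np.zeros((h,w,3),np.uint8);o[:min(h,i.shape[0]),:min(w,i.shape[1])]=i[:h,:w];return o
cv2.imwrite("pics/crop0.png",np.vstack([np.hstack([pad(c,540,300),d[:300,:260]]),pad(b,800,300)]))
for n,px,z in(("stand",(435,230),.03),("bogie",(319,223),.015),("motor",(281,226),.015),("3ax",(360,227),.015),("tray",(202,257),.01)):
    print(n,onz("top",px,z).round(3))
E
```

```text
stand [[ 0.549 -0.258  0.03 ]]
bogie [[ 0.571 -0.015  0.015]]
motor [[0.566 0.066 0.015]]
3ax [[ 0.56  -0.102  0.015]]
tray [[0.504 0.235 0.01 ]]
```

View pics/crop0.png

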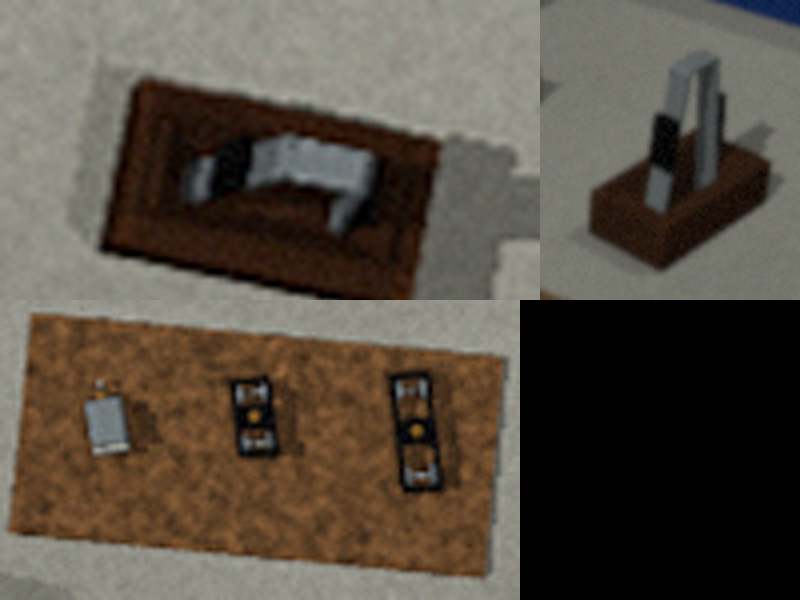

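```bash
cat > m0.py <<'E'
from h import *
t=cv2.imread("pics/top0.png")
def rect(c,z,nm):
    P=onz("top",c[:,0].astype(float),z)[:,:2]
    r=cv2.minAreaRect((P*1000).astype(np.float32));print(nm,np.round(r[0],1),np.round(r[1],1),round(r[2],1)); return r
# stand
g=t[195:270,395:475]
for b in blobs(t,(0,90,15),(12,255,120),(395,200,475,265),100)[:1]: rect(b,.032,"stand")
for b in blobs(t,(8,100,60),(25,255,255),(245,190,395,275),400)[:1]: rect(b,.003,"pad")
for b in blobs(t,(0,0,0),(180,255,45),(262,205,375,255),20): rect(b,.013,"dark")
for b in blobs(t,(8,60,60),(25,255,255),(160,210,245,300),100)[:1]: rect(b,.014,"tray")
E
python3 m0.py
```

```text
stand [ 544.  -256.4] [107.9  62.7] 76.7
pad [555.3 -14.2] [254.2 119. ] 83.4
dark [559.4 -98.7] [64.6 22.2] 5.7
dark [568.1 -13.2] [43.9 21.7] 6.8
tray [504.4 234.9] [131.5 112. ] 9.1
```

```bash
cat >> h.py <<'E'
def plan(xyz,yaw_deg,obs=None):
    """tool-frame shift mm and turn to reach TCP xyz pointing down with yaw"""
    o=obs or get_obs();A=R.from_euler("xyz",o["eef_rot"]);B=R.from_euler("xyz",[np.pi,0,np.radians(yaw_deg)])
    l=A.inv().apply((np.array(xyz)-o["ee_pos"])*1000);t=(A.inv()*B).as_rotvec()
    print("lin",l.round(1).tolist(),"turn",t.round(4).tolist(),"n",round(max(np.linalg.norm(l)/62.5,np.degrees(np.linalg.norm(t))/10.7),1))
E
python3 -c "
from h import *
plan([.5,-.247,.22],-13.3)"
```

```text
lin [408.9, -170.6, -14.8] turn [-0.0009, 0.0002, 0.5209] n 7.1
```

Request:
play_rows([
  {"claw": 1,"linear": [409,-171,-15],"turn": [0,0,0.52]},
  {"claw": 1,"linear": [409,-171,-15],"turn": [0,0,0.52]},
  {"claw": 1,"linear": [409,-171,-15],"turn": [0,0,0.52]},
  {"claw": 1,"linear": [409,-171,-15],"turn": [0,0,0.52]},
  {"claw": 1,"linear": [409,-171,-15],"turn": [0,0,0.52]},
  {"claw": 1,"linear": [409,-171,-15],"turn": [0,0,0.52]},
  {"claw": 1,"linear": [409,-171,-15],"turn": [0,0,0.52]},
  {"claw": 1,"linear": [409,-171,-15],"turn": [0,0,0.52]},
])

```text
time_s: 1.15
ee_pos: [0.5018, -0.2443, 0.2199]
eef_rot: [-3.14, 0.001, -0.228]
force: [0.1, -0.7, -0.3]
grip_width: 0.0943
```

Request:
play_rows([
  {"claw": 1,"linear": [0,0,0],"turn": [0,0,0]},
])

```text
time_s: 1.27
ee_pos: [0.502, -0.2439, 0.2195]
eef_rot: [-3.14, 0.002, -0.227]
force: [0.1, -0.4, -0.5]
grip_width: 0.094
```

Run:
```python
from h import *
im,p=snap("wrist","w1.png");print(p)
im,p=snap("side","s1.png")
plan([.5,-.247,.22],-13.3)
```

```text
(array([ 0.5019866 , -0.24386946,  0.21948787]), array([-3.14043760e+00,  1.50216375e-03, -2.26570599e-01]))
lin [-0.6, 2.3, -0.4] turn [-0.0011, 0.0014, 0.0036] n 0.0
```

View pics/w1.png

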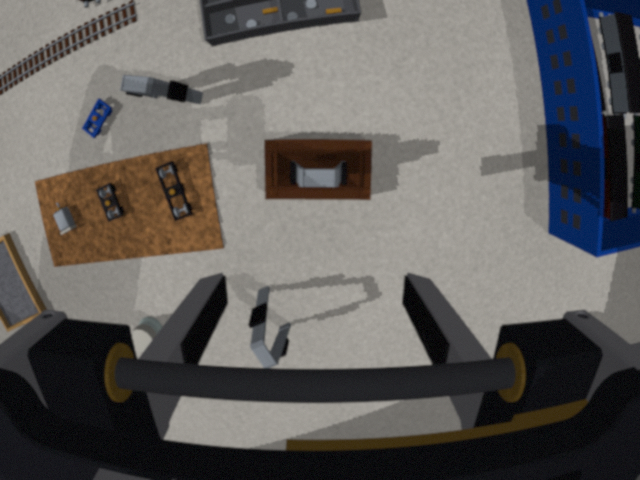

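Wrist view: the stand is centred near (318,170), with the tongs' top bar at (319,175). The bogie is at (110,202). The nearer loose look-alike is at (268,325).

Run:
```python
from h import *
im=cv2.imread("pics/w1.png");p=([0.5019866,-0.24386946,0.21948787],[-3.1404376,1.50216e-3,-0.2265706])
def rect(c,z,nm):
    P=onz("wrist",c[:,0].astype(float),z,p)[:,:2]
    r=cv2.minAreaRect((P*1000).astype(np.float32));print(nm,np.round(r[0],1),np.round(r[1],1),round(r[2],1))
b=blobs(im,(0,110,15),(15,255,130),(255,130,385,210),300)
for k in b[:2]: print(cv2.boundingRect(k)); rect(k,.032,"stand")
b=blobs(im,(0,0,75),(180,75,255),(285,150,355,192),50)
for k in b[:3]: print(cv2.boundingRect(k)); rect(k,.112,"bar")
cv2.imwrite("pics/w1c.png",cv2.resize(im[125:215,250:390],(784,504),interpolation=cv2.INTER_CUBIC))
b=blobs(im,(0,0,0),(180,255,55),(60,170,200,230),30)
for k in b[:3]: print(cv2.boundingRect(k)); rect(k,.013,"bogies")
```

```text
(266, 140, 105, 59)
stand [ 547.9 -258.3] [103.5  57.9] 76.4
(297, 167, 43, 21)
bar [ 547.9 -257.7] [32.5 15.6] 76.6
(159, 170, 34, 50)
bogies [ 556.8 -100.3] [52.6 25.6] 5.4
(97, 183, 29, 38)
bogies [571. -15.] [42.9 27.3] 7.2
```

View pics/w1c.png

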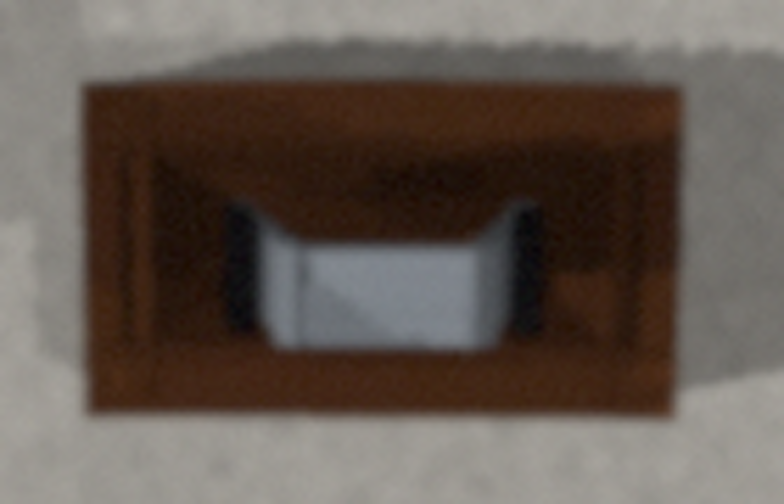

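Run:
```python
import cv2
im=cv2.imread("pics/s1.png");cv2.imwrite("pics/s1c.png",cv2.resize(im[80:240,320:480],(600,600),interpolation=cv2.INTER_CUBIC))
```

```text
(no output)
```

View pics/s1c.png

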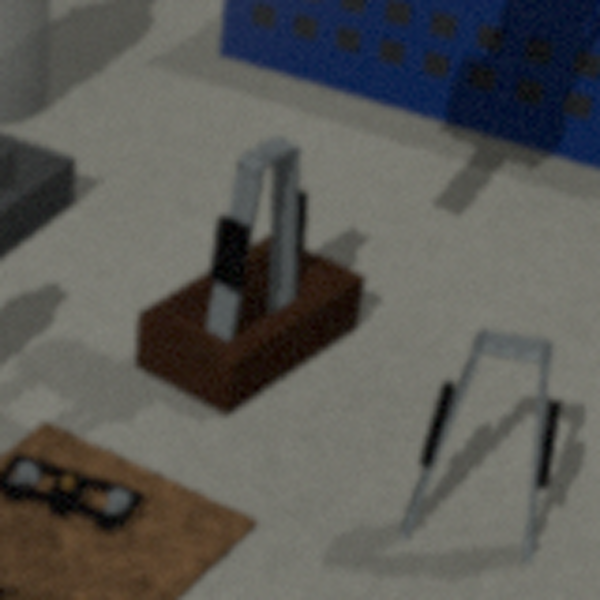

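The tool reaches for the tongs standing in the dark stand. The stand and tongs bar agree within 1 mm at (548,−258), yaw −13.4°. I'll move above them first.

```bash
python3 -c "
from h import *
plan([.548,-.258,.135],-13.4)"
```

```text
lin [48.8, 2.2, 84.5] turn [-0.0011, 0.0014, 0.0053] n 1.6
```

Request:
play_rows([
  {"claw": 1,"linear": [49,2,10],"turn": [0,0.0015,0.005]},
  {"claw": 1,"linear": [49,2,50],"turn": [0,0.0015,0.005]},
  {"claw": 1,"linear": [49,2,84],"turn": [0,0.0015,0.005]},
  {"claw": 1,"linear": [49,2,84],"turn": [0,0.0015,0.005]},
])

```text
time_s: 1.88
ee_pos: [0.5463, -0.2586, 0.1335]
eef_rot: [-3.139, 0.004, -0.235]
force: [0.2, -0.4, 0.4]
grip_width: 0.094
```

Run:
```python
from h import *
im,p=snap("wrist","w2.png");print(p)
b=blobs(im,(0,110,15),(15,255,130),(200,130,440,340),1000)
def rect(c,z,nm):
    P=onz("wrist",c[:,0].astype(float),z,p)[:,:2]
    r=cv2.minAreaRect((P*1000).astype(np.float32));print(nm,np.round(r[0],1),np.round(r[1],1),round(r[2],1))
for k in b[:1]: print(cv2.boundingRect(k)); rect(k,.032,"stand")
for k in blobs(im,(0,0,75),(180,75,255),(270,180,370,300),200)[:4]: print(cv2.boundingRect(k)); rect(k,.112,"bar")
plan([.548,-.258,.047],-13.4)
```

```text
(array([ 0.54631122, -0.25864592,  0.13352892]), array([-3.1394197 ,  0.00430123, -0.23547449]))
(246, 195, 135, 77)
stand [ 550.  -258.6] [104.5  62.3] 76.6
(270, 250, 100, 50)
bar [ 545.7 -262.2] [59.3 30.8] 76.5
(270, 180, 100, 14)
bar [ 596. -274.] [54.4  7.4] 76.6
lin [0.5, -0.9, 88.8] turn [-0.0013, 0.0008, -0.0013] n 1.4
```

View pics/w2.png

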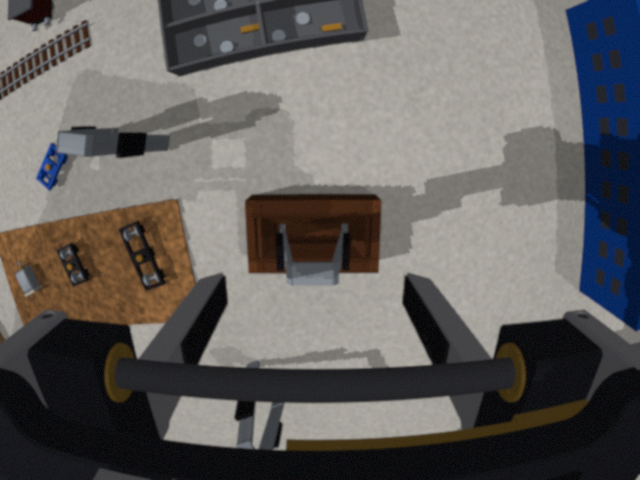

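Run:
```python
from h import *
im=cv2.imread("pics/w2.png");o=get_obs();p=(o["ee_pos"],o["eef_rot"])
cv2.imwrite("pics/w2c.png",cv2.resize(im[185:295,235:395],(800,550),interpolation=cv2.INTER_CUBIC))
print(onz("wrist",[(313,274),(287,262),(339,262),(288,285),(337,285)],.112,p).round(4))
```

```text
[[ 0.5477 -0.2587  0.112 ]
 [ 0.5584 -0.2457  0.112 ]
 [ 0.5514 -0.2751  0.112 ]
 [ 0.5443 -0.2426  0.112 ]
 [ 0.5375 -0.2709  0.112 ]]
```

View pics/w2c.png

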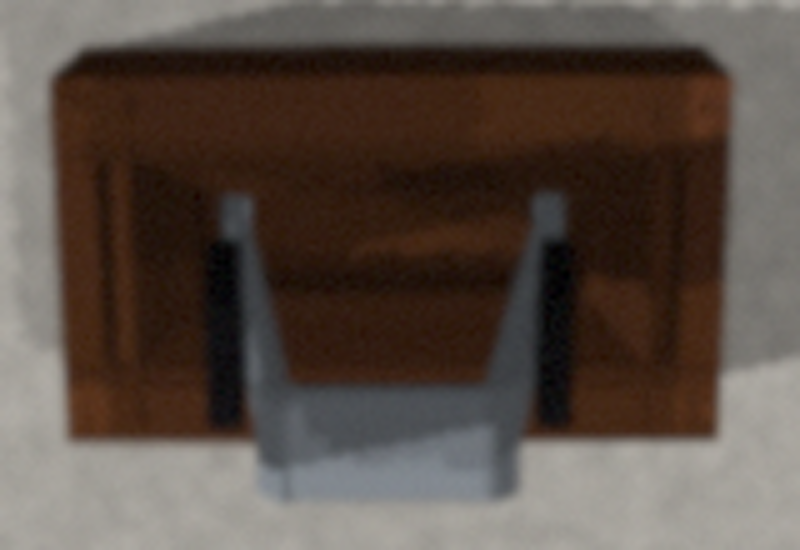

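The tongs bar is confirmed at about (313,274), which gives (0.548,−0.258). Descending.

Request:
play_rows([
  {"claw": 1,"linear": [1.5,-1,30],"turn": [0,0.001,-0.001]},
  {"claw": 1,"linear": [1.5,-1,60],"turn": [0,0.001,-0.001]},
  {"claw": 1,"linear": [1.5,-1,80],"turn": [0,0.001,-0.001]},
  {"claw": 1,"linear": [1.5,-1,86],"turn": [0,0.001,-0.001]},
  {"claw": 1,"linear": [1.5,-1,86],"turn": [0,0.001,-0.001]},
])

```text
time_s: 2.55
ee_pos: [0.5494, -0.2588, 0.0512]
eef_rot: [-3.141, -0.002, -0.235]
force: [0.0, 0.5, 0.7]
grip_width: 0.094
```

Run:
```python
from h import *
im,p=snap("wrist","w3.png");print(p)
plan([.548,-.258,.047],-13.4)
```

```text
(array([ 0.54939785, -0.25878589,  0.05124264]), array([-3.14078415e+00, -1.73270308e-03, -2.34560593e-01]))
lin [-1.7, -0.3, 4.4] turn [-0.0007, -0.0021, -0.0006] n 0.1
```

View pics/w3.png

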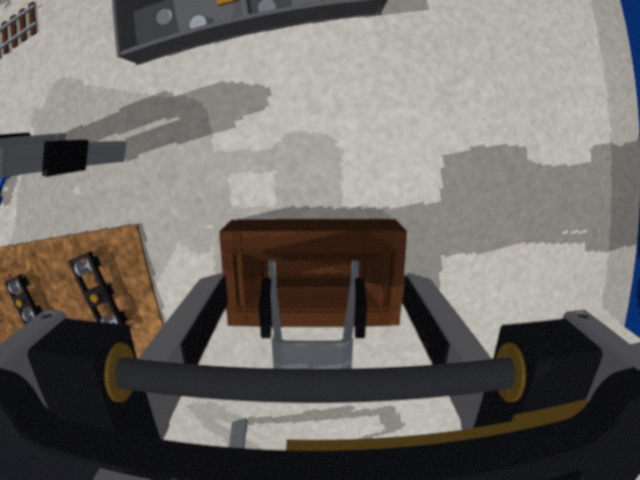

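Request:
play_rows([
  {"claw": 1,"linear": [-1,0,4],"turn": [0,-0.002,0]},
  {"claw": 0.7,"linear": [-1,0,4],"turn": [0,-0.002,0]},
  {"claw": 0.57,"linear": [-1,0,4],"turn": [0,-0.002,0]},
  {"claw": 0.53,"linear": [-1,0,4],"turn": [0,-0.002,0]},
  {"claw": 0.5,"linear": [-1,0,4],"turn": [0,-0.002,0]},
  {"claw": 0.5,"linear": [-1,0,4],"turn": [0,-0.002,0]},
  {"claw": 0.5,"linear": [-1,0,4],"turn": [0,-0.002,0]},
  {"claw": 0.5,"linear": [-1,0,4],"turn": [0,-0.002,0]},
], force=20)

```text
time_s: 3.6
ee_pos: [0.5485, -0.2585, 0.0474]
eef_rot: [-3.141, -0.0, -0.234]
force: [-0.4, -0.1, -0.3]
grip_width: 0.0476
```

Run:
```python
from h import *
im,p=snap("wrist","w4.png");print(p,get_obs()["grip_width"])
```

```text
(array([ 0.54853864, -0.25851342,  0.04735858]), array([-3.14085221e+00, -4.10419740e-05, -2.34484230e-01])) 0.04691848633975792
```

View pics/w4.png

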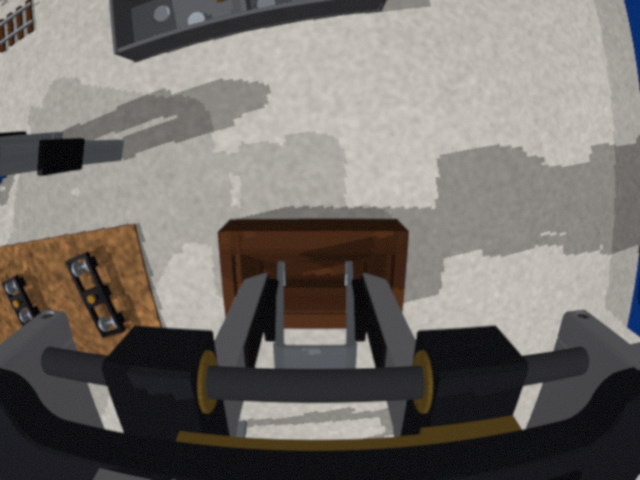

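Gripped with the plates at 47 mm. Lifting straight up.

Request:
play_rows([
  {"claw": 0.5,"linear": [0,0,-5],"turn": [0,0,0]},
  {"claw": 0.5,"linear": [0,0,-20],"turn": [0,0,0]},
  {"claw": 0.5,"linear": [0,0,-50],"turn": [0,0,0]},
  {"claw": 0.5,"linear": [0,0,-85],"turn": [0,0,0]},
  {"claw": 0.5,"linear": [0,0,-120],"turn": [0,0,0]},
  {"claw": 0.5,"linear": [0,0,-130],"turn": [0,0,0]},
  {"claw": 0.5,"linear": [0,0,-130],"turn": [0,0,0]},
])

```text
time_s: 4.53
ee_pos: [0.5485, -0.2586, 0.1775]
eef_rot: [-3.141, -0.001, -0.234]
force: [-0.1, 0.2, -2.0]
grip_width: 0.047
```

Run:
```python
from h import *
o=get_obs();print(o["ee_pos"],o["grip_width"],o["force"])
plan([.52,-.02,.17],7)
```

```text
[ 0.54850736 -0.25858087  0.17746043] 0.04698569201835376 [-0.10587843  0.164923   -1.95424758]
lin [-83.2, -225.4, 7.5] turn [-0.0005, -0.0006, -0.3567] n 3.8
```

Request:
play_rows([
  {"claw": 0.5,"linear": [-15,-40,0],"turn": [0,0,-0.06]},
  {"claw": 0.5,"linear": [-34,-90,3],"turn": [0,0,-0.15]},
  {"claw": 0.5,"linear": [-53,-140,7],"turn": [0,0,-0.24]},
  {"claw": 0.5,"linear": [-70,-185,7],"turn": [0,0,-0.32]},
  {"claw": 0.5,"linear": [-80,-215,7],"turn": [0,0,-0.357]},
  {"claw": 0.5,"linear": [-83,-225,7],"turn": [0,0,-0.357]},
  {"claw": 0.5,"linear": [-83,-225,7],"turn": [0,0,-0.357]},
  {"claw": 0.5,"linear": [-83,-225,7],"turn": [0,0,-0.357]},
])

```text
time_s: 5.52
ee_pos: [0.5201, -0.0214, 0.1701]
eef_rot: [-3.141, -0.0, 0.121]
force: [-0.1, -0.5, -0.2]
grip_width: 0.0475
```

```bash
cat > look.py <<'E'
from h import *
import sys
im,p=snap("wrist",sys.argv[1]);print(p,get_obs()["grip_width"])
b=blobs(im,(0,0,0),(180,255,60),(200,90,450,262),150)
for k in b[:4]:
    P=onz("wrist",k[:,0].astype(float),.013,p)[:,:2]
    r=cv2.minAreaRect((P*1000).astype(np.float32));print(cv2.boundingRect(k),np.round(r[0],1),np.round(r[1],1),round(r[2],1))
E
python3 look.py w5.png
python3 - <<'E'
from h import *
snap("side","s5.png")
E
```

```text
(array([ 0.52007288, -0.02140639,  0.17013169]), array([-3.14124785e+00, -1.19730293e-04,  1.21166662e-01])) 0.04715304862035813
(387, 155, 28, 68) [562.  -97.6] [63.2 23.4] 5.7
(299, 145, 24, 45) [571.1 -12.2] [40.3 20.8] 7.1
```

View pics/w5.png

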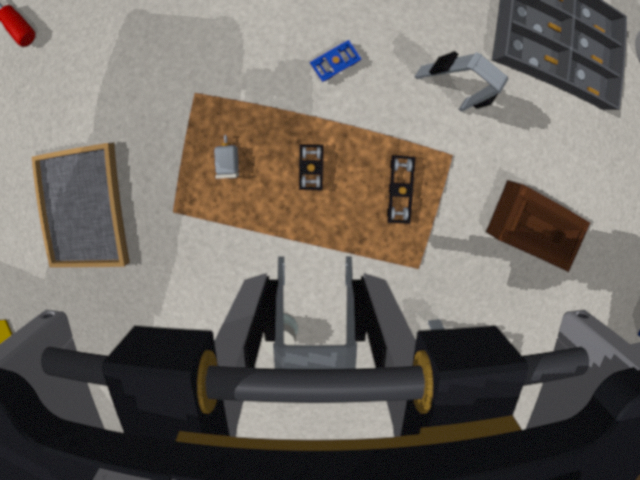

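View pics/s5.png

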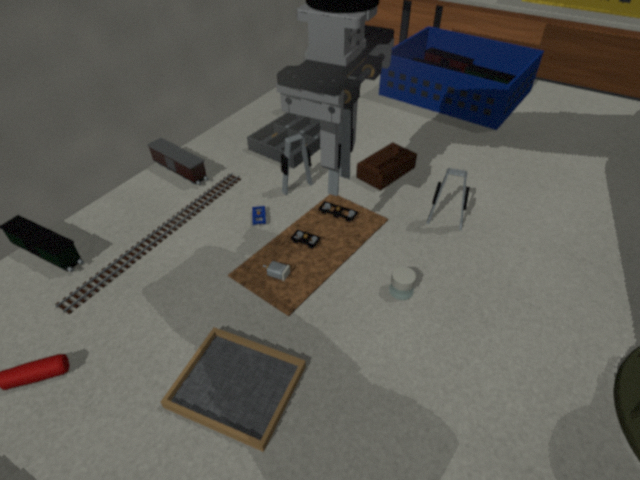

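The bogie is at (311,167) in the wrist view, giving (0.571,−0.012), yaw 7°. The tong tips show at (281,260) and (349,260). Moving above it with the tips about 45 mm up.

```bash
python3 -c "
from h import *
plan([.571,-.0125,.088],7)"
```

```text
lin [51.6, -2.6, 82.3] turn [-0.0003, -0.0003, -0.0011] n 1.6
```

Request:
play_rows([
  {"claw": 0.5,"linear": [25,-1,10],"turn": [0,0,0]},
  {"claw": 0.5,"linear": [45,-2,45],"turn": [0,0,0]},
  {"claw": 0.5,"linear": [51,-2.5,75],"turn": [0,0,0]},
  {"claw": 0.5,"linear": [51.5,-2.5,82],"turn": [0,0,0]},
  {"claw": 0.5,"linear": [51.5,-2.5,82],"turn": [0,0,0]},
  {"claw": 0.5,"linear": [51.5,-2.5,82],"turn": [0,0,0]},
])

```text
time_s: 6.38
ee_pos: [0.5714, -0.0129, 0.0898]
eef_rot: [3.142, -0.002, 0.121]
force: [1.0, -0.5, -0.0]
grip_width: 0.047
```

```bash
python3 look.py w6.png
python3 - <<'E'
from h import *
im=cv2.imread("pics/w6.png");cv2.imwrite("pics/w6c.png",cv2.resize(im[170:370,200:430],(690,600),interpolation=cv2.INTER_CUBIC))
s,_=snap("side","s6.png");cv2.imwrite("pics/s6c.png",cv2.resize(s[150:300,230:400],(680,600),interpolation=cv2.INTER_CUBIC))
E
```

```text
(array([ 0.57137529, -0.01290414,  0.08975595]), array([ 3.14154507e+00, -2.37333515e-03,  1.20723653e-01])) 0.04719283283955784
(298, 219, 31, 43) [577.  -11.8] [31.5 21.4] 6.3
(410, 231, 33, 31) [582.7 -95.7] [23.2 24. ] 6.3
```

View pics/w6c.png

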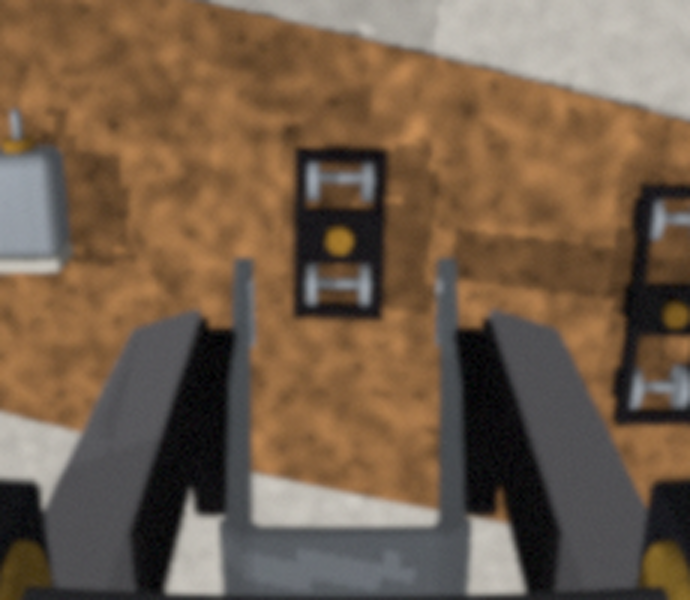

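View pics/s6c.png

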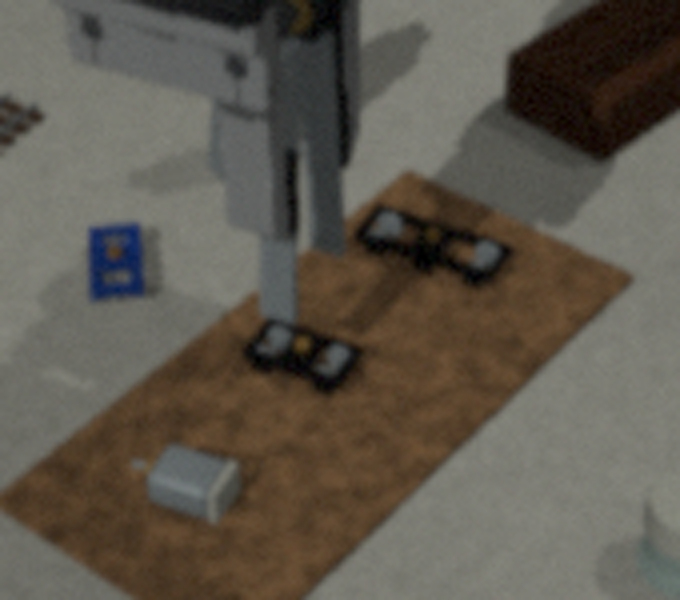

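Wrist crop: the bogie lies between the tips with its pivot at full-image (313,250). The tips are at about (281,257) and (349,257).

```bash
cat > piv.py <<'E'
from h import *
o=get_obs();p=(o["ee_pos"],o["eef_rot"])
A=R.from_euler("xyz",p[1])
def tool(P): return (A.inv().apply(P-p[0])*1000).round(1)
f=lambda x,y:(200+x/3,170+y/3)
P=onz("wrist",[f(339,241)],.0175,p);print("pivot",P.round(4),tool(P))
P=onz("wrist",[f(298,150),f(386,150),f(296,318),f(381,318)],.015,p);print("corners",P.mean(0).round(4),tool(P),tool(P).mean(0))
P=onz("wrist",[f(236,260),f(254,260),f(440,260),f(457,260)],p[0][2]-.0424,p);print("tips",tool(P),tool(P).mean(0))
E
python3 piv.py
```

```text
pivot [[ 0.571  -0.0125  0.0175]] [[-0.5 -0.3 72. ]]
corners [ 0.5715 -0.0128  0.015 ] [[ 21.   -9.9  74.6]
 [ 21.   10.7  74.6]
 [-21.  -10.8  74.5]
 [-21.   10.   74.5]] [ 0.0000000e+00 -4.4408921e-16  7.4550000e+01]
tips [[  4.5 -21.9  42.4]
 [  4.5 -18.   42.4]
 [  4.6  21.1  42.4]
 [  4.5  24.7  42.4]] [ 4.525  1.475 42.4  ]
```

Request:
play_rows([
  {"claw": 0.5,"linear": [1,-1,10],"turn": [0,0,0.015]},
  {"claw": 0.5,"linear": [1,-1,20],"turn": [0,0,0.015]},
  {"claw": 0.5,"linear": [1,-1,30],"turn": [0,0,0.015]},
  {"claw": 0.5,"linear": [1,-1,37],"turn": [0,0,0.015]},
  {"claw": 0.5,"linear": [1,-1,40],"turn": [0,0,0.015]},
  {"claw": 0.5,"linear": [1,-1,40],"turn": [0,0,0.015]},
])

```text
time_s: 7.22
ee_pos: [0.5723, -0.0116, 0.0495]
eef_rot: [-3.142, -0.002, 0.106]
force: [-0.0, -0.2, -0.4]
grip_width: 0.0469
```

Run:
```python
from h import *
im,p=snap("wrist","w7.png");print(p,get_obs()["force"]);cv2.imwrite("pics/w7c.png",cv2.resize(im[170:370,200:430],(690,600),interpolation=cv2.INTER_CUBIC))
s,_=snap("side","s7.png");cv2.imwrite("pics/s7c.png",cv2.resize(s[180:280,250:370],(720,600),interpolation=cv2.INTER_CUBIC))
```

```text
(array([ 0.5722673 , -0.01164851,  0.04946345]), array([-3.14156825e+00, -2.07273868e-03,  1.05922606e-01])) [-0.04610089 -0.02170268 -0.77504758]
```

View pics/w7c.png

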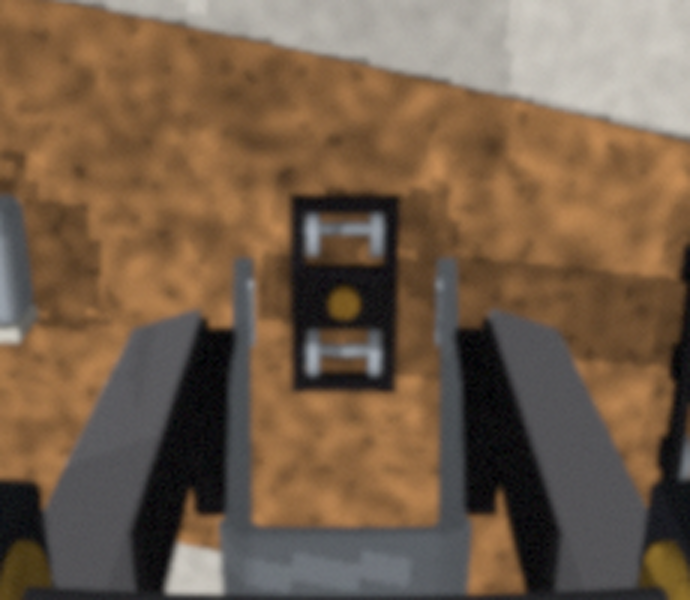

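View pics/s7c.png

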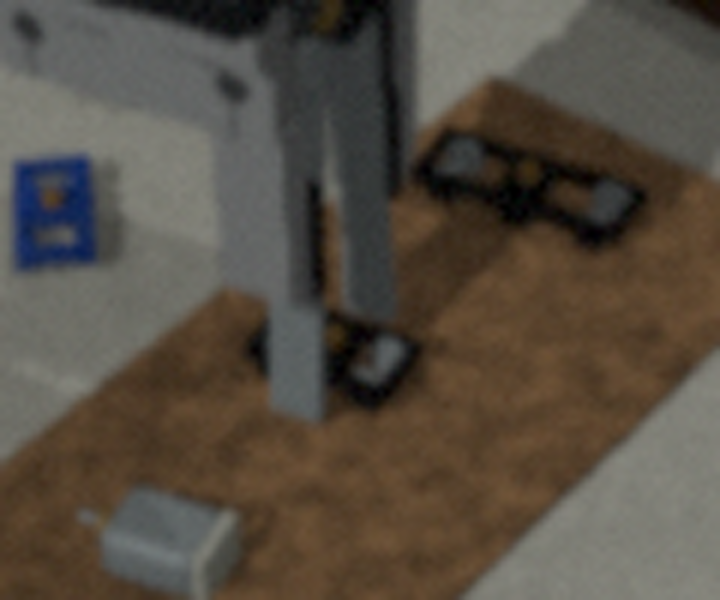

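The tips straddle the bogie evenly: inner edges at crop x 254 and 437, bogie sides at 293 and 398. Closing gently.

Request:
play_rows([
  {"claw": 0.48,"linear": [0,0,1],"turn": [0,0.002,0.002]},
  {"claw": 0.46,"linear": [0,0,1],"turn": [0,0.002,0.002]},
  {"claw": 0.45,"linear": [0,0,1],"turn": [0,0.002,0.002]},
  {"claw": 0.44,"linear": [0,0,1],"turn": [0,0.002,0.002]},
  {"claw": 0.43,"linear": [0,0,1],"turn": [0,0.002,0.002]},
  {"claw": 0.42,"linear": [0,0,1],"turn": [0,0.002,0.002]},
  {"claw": 0.4,"linear": [0,0,1],"turn": [0,0.002,0.002]},
  {"claw": 0.38,"linear": [0,0,1],"turn": [0,0.002,0.002]},
], force=18)

```text
time_s: 8.32
ee_pos: [0.5724, -0.0117, 0.0488]
eef_rot: [3.142, -0.005, 0.104]
force: [0.6, -0.2, 0.1]
grip_width: 0.0415
```

Request:
play_rows([
  {"claw": 0.36,"linear": [0,0,0],"turn": [0,0,0]},
  {"claw": 0.36,"linear": [0,0,0],"turn": [0,0,0]},
  {"claw": 0.36,"linear": [0,0,0],"turn": [0,0,0]},
])

```text
time_s: 8.7
ee_pos: [0.5724, -0.0117, 0.0488]
eef_rot: [3.142, -0.005, 0.104]
force: [-0.7, -0.5, -0.1]
grip_width: 0.0408
```

Run:
```python
from h import *
im,p=snap("wrist","w8.png");o=get_obs();print(p,o["grip_width"],o["force"]);cv2.imwrite("pics/w8c.png",cv2.resize(im[170:370,200:430],(690,600),interpolation=cv2.INTER_CUBIC))
```

```text
(array([ 0.57244802, -0.01167958,  0.04882411]), array([ 3.14152406, -0.00464036,  0.10387184])) 0.04126762372476368 [0.21462832 0.04121543 0.06917167]
```

View pics/w8c.png

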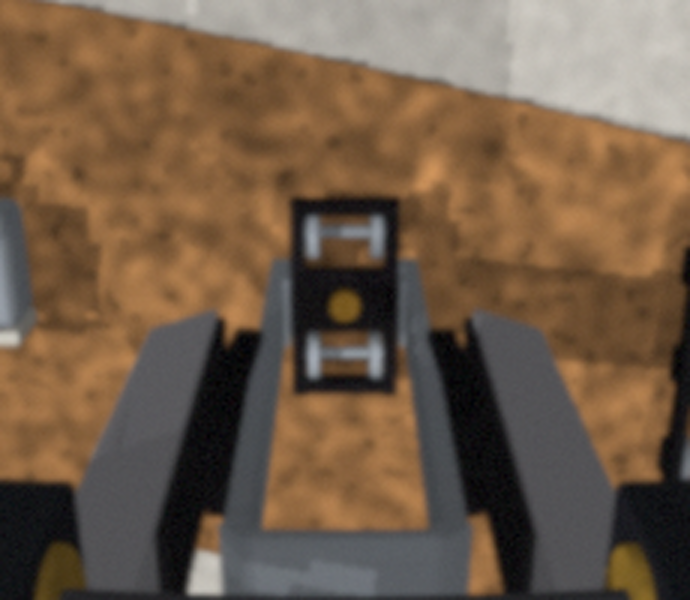

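Both tips touch the bogie's sides, and the plates have stopped at about 41 mm. I'll lift a little, then check.

Request:
play_rows([
  {"claw": 0.36,"linear": [0,0,-2],"turn": [0,0,0]},
  {"claw": 0.36,"linear": [0,0,-6],"turn": [0,0,0]},
  {"claw": 0.36,"linear": [0,0,-14],"turn": [0,0,0]},
  {"claw": 0.36,"linear": [0,0,-24],"turn": [0,0,0]},
  {"claw": 0.36,"linear": [0,0,-36],"turn": [0,0,0]},
  {"claw": 0.36,"linear": [0,0,-45],"turn": [0,0,0]},
  {"claw": 0.36,"linear": [0,0,-50],"turn": [0,0,0]},
  {"claw": 0.36,"linear": [0,0,-50],"turn": [0,0,0]},
])

```text
time_s: 9.75
ee_pos: [0.5723, -0.0117, 0.0991]
eef_rot: [3.141, -0.005, 0.104]
force: [-0.0, -0.1, -1.2]
grip_width: 0.0407
```

Run:
```python
from h import *
im,p=snap("wrist","w9.png");o=get_obs();print(p,o["grip_width"],o["force"])
a=cv2.resize(im[190:320,230:400],(400,306),interpolation=cv2.INTER_CUBIC)
s,_=snap("side","s9.png");b=cv2.resize(s[150:280,250:420],(400,306),interpolation=cv2.INTER_CUBIC)
cv2.imwrite("pics/w9c.png",np.hstack([a,b]))
# tray from initial wrist view w5
im=cv2.imread("pics/w5.png");p=([0.52007288,-0.02140639,0.17013169],[-3.14124785,-1.197e-4,0.12116666])
for n,c,q in(("wrist",im,p),("top",cv2.imread("pics/top0.png"),None)):
    bx=(25,130,135,275) if n=="wrist" else (160,210,245,300)
    for k in blobs(c,(0,0,40),(180,60,130),bx,300)[:1]+blobs(c,(8,70,60),(25,255,255),bx,100)[:1]:
        P=onz(n,k[:,0].astype(float),.014,q)[:,:2];r=cv2.minAreaRect((P*1000).astype(np.float32));print(n,cv2.boundingRect(k),np.round(r[0],1),np.round(r[1],1),round(r[2],1))
```

```text
(array([ 0.57231521, -0.0117024 ,  0.09912306]), array([ 3.14143767, -0.00512586,  0.10389102])) 0.04118349038784998 [-0.64831979  0.65066783 -1.44197713]
wrist (40, 150, 78, 111) [507.6 233.5] [116.2  91.9] 9.2
wrist (32, 143, 97, 125) [506.7 233.3] [130.1 117.8] 9.3
top (175, 226, 54, 62) [504.2 234.8] [117.7  97.5] 9.0
top (171, 222, 62, 70) [504.4 234.9] [131.  111.5] 9.1
```

View pics/w9c.png

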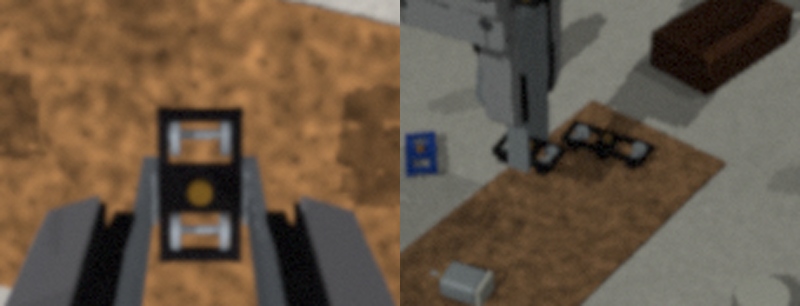

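The bogie is held level and clear of the pad. Both views put the tray at about (0.506,0.234), yaw 9°. Carrying it over.

```bash
python3 -c "
from h import *
plan([.506,.234,.125],9)"
```

```text
lin [-40.1, -251.2, -26.7] turn [0.0001, -0.0041, -0.0531] n 4.1
```

Request:
play_rows([
  {"claw": 0.36,"linear": [-2,-12,-10],"turn": [0,-0.001,0]},
  {"claw": 0.36,"linear": [-7,-40,-20],"turn": [0,-0.002,-0.01]},
  {"claw": 0.36,"linear": [-13,-80,-27],"turn": [0,-0.003,-0.02]},
  {"claw": 0.36,"linear": [-20,-125,-27],"turn": [0,-0.004,-0.03]},
  {"claw": 0.36,"linear": [-27,-170,-27],"turn": [0,-0.004,-0.04]},
  {"claw": 0.36,"linear": [-34,-210,-27],"turn": [0,-0.004,-0.05]},
  {"claw": 0.36,"linear": [-38,-238,-27],"turn": [0,-0.004,-0.053]},
  {"claw": 0.36,"linear": [-40,-251,-27],"turn": [0,-0.004,-0.053]},
])

```text
time_s: 10.85
ee_pos: [0.5054, 0.2354, 0.1257]
eef_rot: [-3.142, -0.0, 0.159]
force: [0.0, -0.6, -1.2]
grip_width: 0.0414
```

Request:
play_rows([
  {"claw": 0.36,"linear": [0,0,0],"turn": [0,0,0]},
  {"claw": 0.36,"linear": [0,0,0],"turn": [0,0,0]},
])

```text
time_s: 11.1
ee_pos: [0.5056, 0.2348, 0.1258]
eef_rot: [3.142, -0.0, 0.158]
force: [-0.5, -0.0, -1.2]
grip_width: 0.0411
```

Run:
```python
from h import *
im,p=snap("wrist","w10.png");o=get_obs();print(p,o["grip_width"],o["force"])
s,_=snap("side","s10.png");cv2.imwrite("pics/s10c.png",cv2.resize(s[260:460,130:340],(630,600),interpolation=cv2.INTER_CUBIC))
plan([.506,.234,.06],9)
```

```text
(array([0.50557766, 0.23482244, 0.1258256 ]), array([ 3.14151928e+00, -3.37034599e-04,  1.58012258e-01])) 0.04143257599289518 [-0.15697343  0.19756034 -1.63481338]
lin [0.2, 0.7, 65.7] turn [0.0001, -0.0002, 0.0005] n 1.1
```

View pics/w10.png

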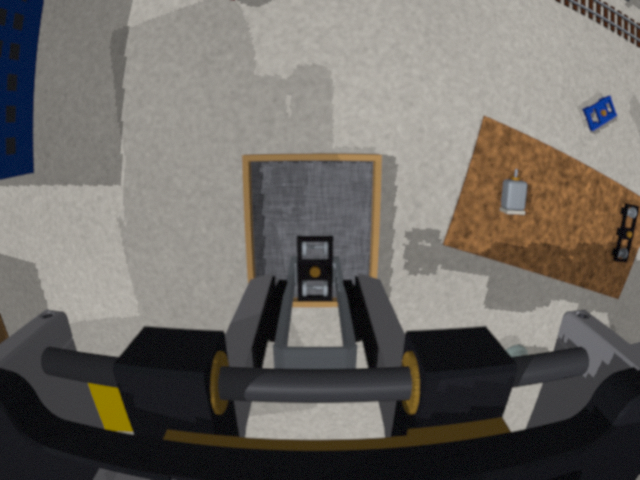

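View pics/s10c.png

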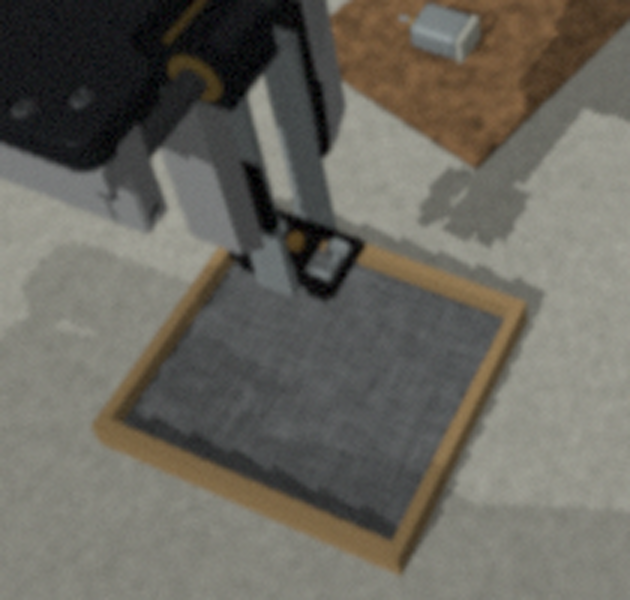

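The bogie is over the tray, level and centred. Lowering to just above the felt; contact is expected at TCP z of about 0.051.

Request:
play_rows([
  {"claw": 0.36,"linear": [0,0,15],"turn": [0,0,0]},
  {"claw": 0.36,"linear": [0,0,32],"turn": [0,0,0]},
  {"claw": 0.36,"linear": [0,0,48],"turn": [0,0,0]},
  {"claw": 0.36,"linear": [0,0,60],"turn": [0,0,0]},
  {"claw": 0.36,"linear": [0,0,68],"turn": [0,0,0]},
  {"claw": 0.36,"linear": [0,0,71],"turn": [0,0,0]},
  {"claw": 0.36,"linear": [0,0,71],"turn": [0,0,0]},
  {"claw": 0.36,"linear": [0,0,71],"turn": [0,0,0]},
])

```text
time_s: 12.2
ee_pos: [0.5059, 0.2348, 0.0552]
eef_rot: [-3.142, -0.001, 0.158]
force: [0.0, -0.0, -0.2]
grip_width: 0.0414
```

Request:
play_rows([
  {"claw": 0.36,"linear": [0,0,0.5],"turn": [0,0,0]},
  {"claw": 0.36,"linear": [0,0,1],"turn": [0,0,0]},
  {"claw": 0.36,"linear": [0,0,1.5],"turn": [0,0,0]},
  {"claw": 0.36,"linear": [0,0,2],"turn": [0,0,0]},
])

```text
time_s: 12.7
ee_pos: [0.5059, 0.2347, 0.0532]
eef_rot: [-3.141, -0.001, 0.158]
force: [-0.3, -0.7, -2.0]
grip_width: 0.0409
```

Request:
play_rows([
  {"claw": 0.36,"linear": [0,0,0.5],"turn": [0,0,0]},
  {"claw": 0.36,"linear": [0,0,1],"turn": [0,0,0]},
  {"claw": 0.36,"linear": [0,0,1.5],"turn": [0,0,0]},
  {"claw": 0.36,"linear": [0,0,1.5],"turn": [0,0,0]},
])

```text
time_s: 13.2
ee_pos: [0.5059, 0.2347, 0.0517]
eef_rot: [-3.142, -0.001, 0.158]
force: [-0.1, 0.2, -1.0]
grip_width: 0.0412
```

Run:
```python
from h import *
s,_=snap("side","s11.png");o=get_obs();print(o["ee_pos"],o["force"]);cv2.imwrite("pics/s11c.png",cv2.resize(s[300:400,180:300],(720,600),interpolation=cv2.INTER_CUBIC))
```

```text
[0.50589489 0.23474098 0.05166067] [-0.24297582  0.60424464 -1.17371402]
```

View pics/s11c.png

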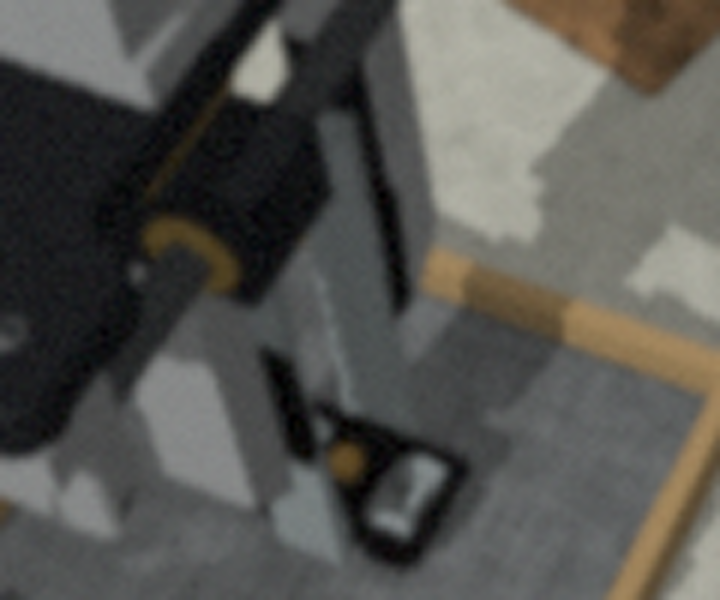

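Request:
play_rows([
  {"claw": 0.36,"linear": [0,0,0.3],"turn": [0,0,0]},
  {"claw": 0.36,"linear": [0,0,0.6],"turn": [0,0,0]},
  {"claw": 0.36,"linear": [0,0,0.9],"turn": [0,0,0]},
  {"claw": 0.36,"linear": [0,0,0.9],"turn": [0,0,0]},
])

```text
time_s: 13.75
ee_pos: [0.5059, 0.2348, 0.0508]
eef_rot: [-3.141, -0.001, 0.158]
force: [0.3, -0.3, -0.7]
grip_width: 0.0413
```

Request:
play_rows([
  {"claw": 0.36,"linear": [0,0,0.3],"turn": [0,0,0]},
  {"claw": 0.36,"linear": [0,0,0.5],"turn": [0,0,0]},
  {"claw": 0.36,"linear": [0,0,0.5],"turn": [0,0,0]},
])

```text
time_s: 14.12
ee_pos: [0.506, 0.2348, 0.0503]
eef_rot: [-3.141, -0.001, 0.158]
force: [-0.4, -0.3, 0.1]
grip_width: 0.041
```

Request:
play_rows([
  {"claw": 0.36,"linear": [0,0,0.2],"turn": [0,0,0]},
  {"claw": 0.36,"linear": [0,0,0.4],"turn": [0,0,0]},
  {"claw": 0.36,"linear": [0,0,0.4],"turn": [0,0,0]},
])

```text
time_s: 14.5
ee_pos: [0.5059, 0.2348, 0.0499]
eef_rot: [-3.142, -0.001, 0.158]
force: [0.7, 0.6, 0.5]
grip_width: 0.0414
```

Run:
```python
from h import *
s,_=snap("side","s12.png");o=get_obs();print(o["ee_pos"],o["force"]);a=cv2.resize(s[300:400,180:300],(400,333),interpolation=cv2.INTER_CUBIC)
im,_=snap("wrist","w12.png");o=get_obs();print(o["ee_pos"],o["force"]);b=cv2.resize(im[200:320,245:389],(400,333),interpolation=cv2.INTER_CUBIC)
cv2.imwrite("pics/c12.png",np.hstack([a,b]))
```

```text
[0.50594259 0.23476026 0.0498928 ] [ 0.43164313  0.68240124 -0.03456045]
[0.50593251 0.23477341 0.04991455] [ 0.20287774 -0.26148998  0.37893394]
```

View pics/c12.png

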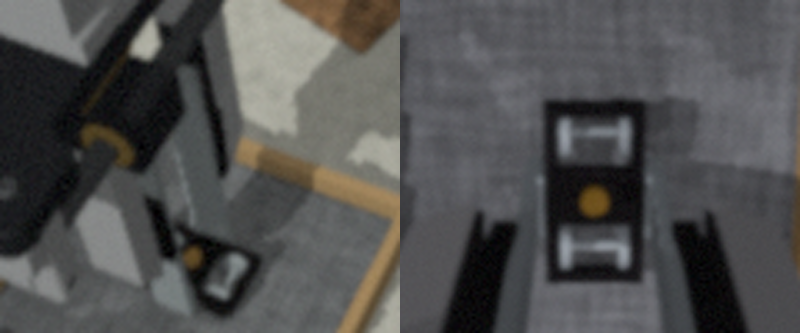

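The contact force has risen by about 1.5 N, so the wheels rest on the felt. Easing open to 47 mm while still holding the tongs.

Request:
play_rows([
  {"claw": 0.42,"linear": [0,0,0],"turn": [0,0,0]},
  {"claw": 0.43,"linear": [0,0,0],"turn": [0,0,0]},
  {"claw": 0.44,"linear": [0,0,0],"turn": [0,0,0]},
  {"claw": 0.45,"linear": [0,0,0],"turn": [0,0,0]},
  {"claw": 0.46,"linear": [0,0,0],"turn": [0,0,0]},
  {"claw": 0.48,"linear": [0,0,0],"turn": [0,0,0]},
  {"claw": 0.5,"linear": [0,0,0],"turn": [0,0,0]},
  {"claw": 0.5,"linear": [0,0,0],"turn": [0,0,0]},
])

```text
time_s: 15.6
ee_pos: [0.5059, 0.2348, 0.0499]
eef_rot: [-3.142, -0.001, 0.158]
force: [0.2, -0.4, -0.3]
grip_width: 0.0469
```

Run:
```python
from h import *
im,_=snap("wrist","w13.png");o=get_obs();print(o["ee_pos"],o["force"],o["grip_width"]);b=cv2.resize(im[190:340,225:405],(720,600),interpolation=cv2.INTER_CUBIC)
cv2.imwrite("pics/c13.png",b)
```

```text
[0.50594057 0.2347604  0.04989442] [-0.15630225 -0.29381287 -0.17876388] 0.0471744543126134
```

View pics/c13.png

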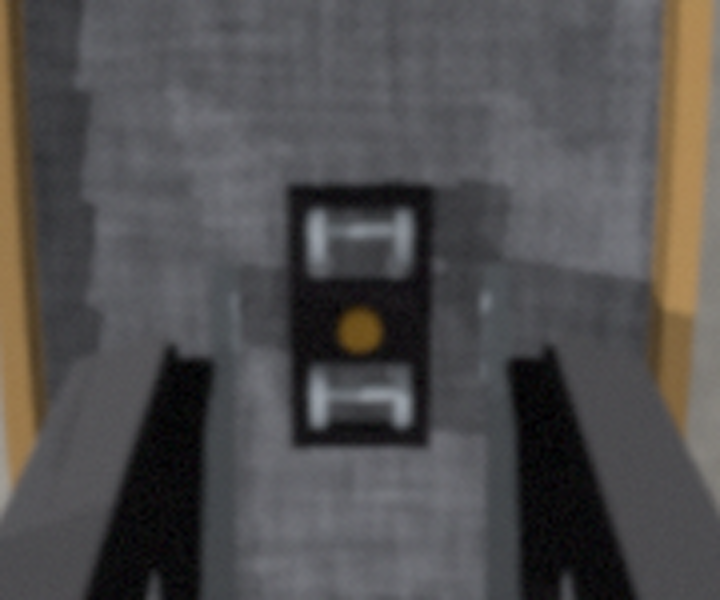

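The bogie stands free, with clear gaps on both sides (tips at crop x 235 and 490, bogie from 290 to 432). Lifting.

Request:
play_rows([
  {"claw": 0.5,"linear": [0,0,-5],"turn": [0,0,0]},
  {"claw": 0.5,"linear": [0,0,-15],"turn": [0,0,0]},
  {"claw": 0.5,"linear": [0,0,-35],"turn": [0,0,0]},
  {"claw": 0.5,"linear": [0,0,-65],"turn": [0,0,0]},
  {"claw": 0.5,"linear": [0,0,-100],"turn": [0,0,0]},
  {"claw": 0.5,"linear": [0,0,-125],"turn": [0,0,0]},
  {"claw": 0.5,"linear": [0,0,-130],"turn": [0,0,0]},
  {"claw": 0.5,"linear": [0,0,-130],"turn": [0,0,0]},
])

```text
time_s: 16.65
ee_pos: [0.5056, 0.2346, 0.1796]
eef_rot: [-3.142, -0.001, 0.158]
force: [-0.6, -0.4, -1.2]
grip_width: 0.0469
```

Run:
```python
from h import *
im,p=snap("wrist","w14.png");print(p)
plan([.505,-.247,.19],-13.4)
```

```text
(array([0.50562814, 0.2346498 , 0.17955692]), array([-3.14155524e+00, -8.39923793e-04,  1.57542294e-01]))
lin [-76.0, 475.6, -10.9] turn [0.0002, 0.0001, 0.3914] n 7.7
```

View pics/w14.png

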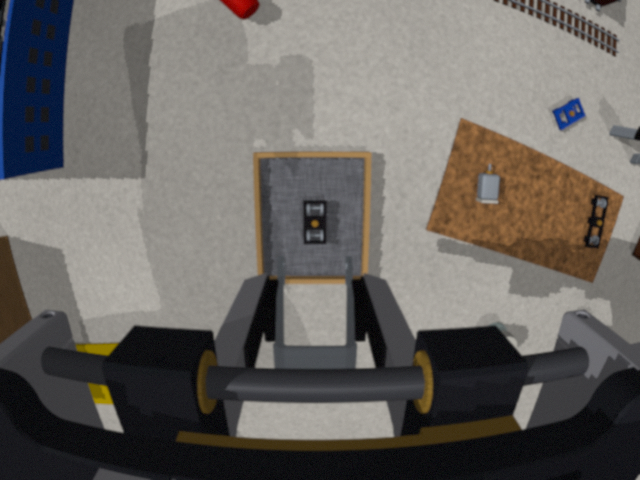

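The bogie stands on its wheels in the middle of the tray at (315,222). Returning the tongs to above the recorded stow pose.

```bash
python3 -c "
from h import *
plan([.5485,-.2585,.178],-13.435)"
```

```text
lin [-34.8, 493.7, 1.1] turn [0.0002, 0.0001, 0.392] n 7.9
```

Request:
play_rows([
  {"claw": 0.5,"linear": [-2,25,0],"turn": [0,0,0.02]},
  {"claw": 0.5,"linear": [-6,80,0],"turn": [0,0,0.06]},
  {"claw": 0.5,"linear": [-10,140,0],"turn": [0,0,0.11]},
  {"claw": 0.5,"linear": [-14,200,0],"turn": [0,0,0.16]},
  {"claw": 0.5,"linear": [-18,260,0],"turn": [0,0,0.21]},
  {"claw": 0.5,"linear": [-22,320,0],"turn": [0,0,0.26]},
  {"claw": 0.5,"linear": [-27,375,1],"turn": [0,0,0.3]},
  {"claw": 0.5,"linear": [-30,420,1],"turn": [0,0,0.34]},
])

```text
time_s: 17.7
ee_pos: [0.5411, -0.1869, 0.1767]
eef_rot: [-3.141, 0.002, -0.185]
force: [1.2, 0.3, -0.2]
grip_width: 0.047
```

```bash
python3 -c "
from h import *
plan([.5485,-.2585,.178],-13.435)"
```

```text
lin [20.4, 69.0, -1.3] turn [-0.0002, 0.0021, 0.0498] n 1.2
```

Request:
play_rows([
  {"claw": 0.5,"linear": [10,45,-1],"turn": [0,0.002,0.03]},
  {"claw": 0.5,"linear": [18,64,-1],"turn": [0,0.002,0.05]},
  {"claw": 0.5,"linear": [20.5,69,-1],"turn": [0,0.002,0.05]},
  {"claw": 0.5,"linear": [20.5,69,-1],"turn": [0,0.002,0.05]},
  {"claw": 0.5,"linear": [20.5,69,-1],"turn": [0,0.002,0.05]},
])

```text
time_s: 18.32
ee_pos: [0.5486, -0.2575, 0.1775]
eef_rot: [-3.141, 0.0, -0.233]
force: [-1.1, 0.7, -0.7]
grip_width: 0.0472
```

Run:
```python
from h import *
im,p=snap("wrist","w15.png");print(p)
cv2.imwrite("pics/c15.png",cv2.resize(im[150:370,200:430],(627,600),interpolation=cv2.INTER_CUBIC))
s,_=snap("side","s15.png");cv2.imwrite("pics/cs15.png",cv2.resize(s[60:220,310:470],(600,600),interpolation=cv2.INTER_CUBIC))
plan([.5485,-.2585,.085],-13.435)
```

```text
(array([ 0.54861079, -0.25754512,  0.17752161]), array([-3.14130868e+00,  3.34907222e-04, -2.33429062e-01]))
lin [0.0, 0.8, 92.7] turn [-0.0002, 0.0, 0.0009] n 1.5
```

View pics/c15.png

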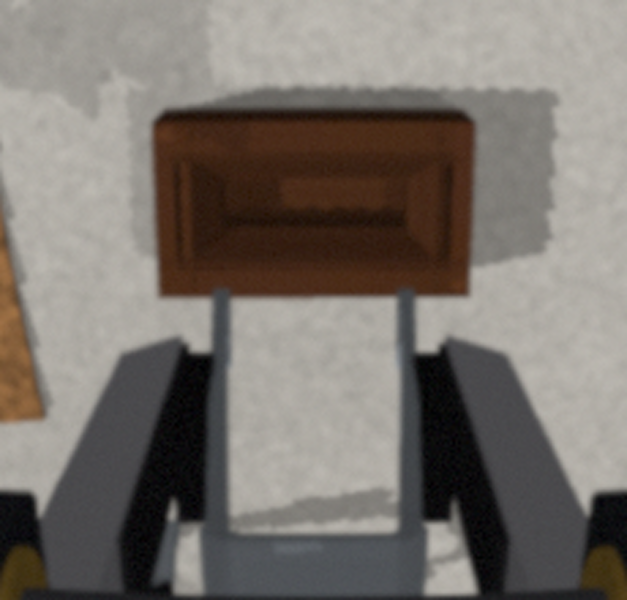

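View pics/cs15.png

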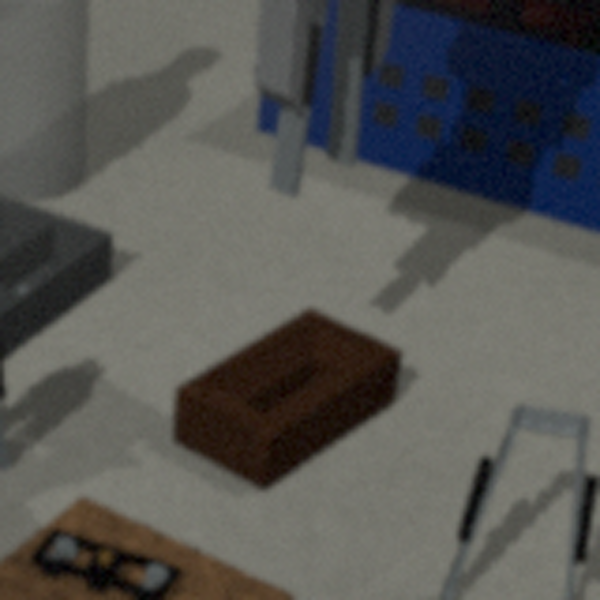

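The slot is empty and lined up with the tongs. Lowering with the same x, y and yaw as at pick-up.

Request:
play_rows([
  {"claw": 0.5,"linear": [0,0.8,25],"turn": [0,0,0.001]},
  {"claw": 0.5,"linear": [0,0.8,55],"turn": [0,0,0.001]},
  {"claw": 0.5,"linear": [0,0.8,80],"turn": [0,0,0.001]},
  {"claw": 0.5,"linear": [0,0.8,92],"turn": [0,0,0.001]},
  {"claw": 0.5,"linear": [0,0.8,97],"turn": [0,0,0.001]},
  {"claw": 0.5,"linear": [0,0.8,97],"turn": [0,0,0.001]},
  {"claw": 0.5,"linear": [0,0.8,97],"turn": [0,0,0.001]},
])

```text
time_s: 19.3
ee_pos: [0.5489, -0.2587, 0.0816]
eef_rot: [3.141, -0.001, -0.235]
force: [-0.2, 0.4, -0.1]
grip_width: 0.0472
```

Run:
```python
from h import *
im,p=snap("wrist","w16.png");print(p)
cv2.imwrite("pics/c16.png",cv2.resize(im[170:370,200:430],(690,600),interpolation=cv2.INTER_CUBIC))
plan([.5485,-.2585,.0474],-13.435)
```

```text
(array([ 0.54885483, -0.25865615,  0.0816361 ]), array([ 3.14139767e+00, -1.30999800e-03, -2.34571507e-01]))
lin [-0.4, -0.1, 34.2] turn [0.0002, -0.0012, -0.0001] n 0.5
```

View pics/c16.png

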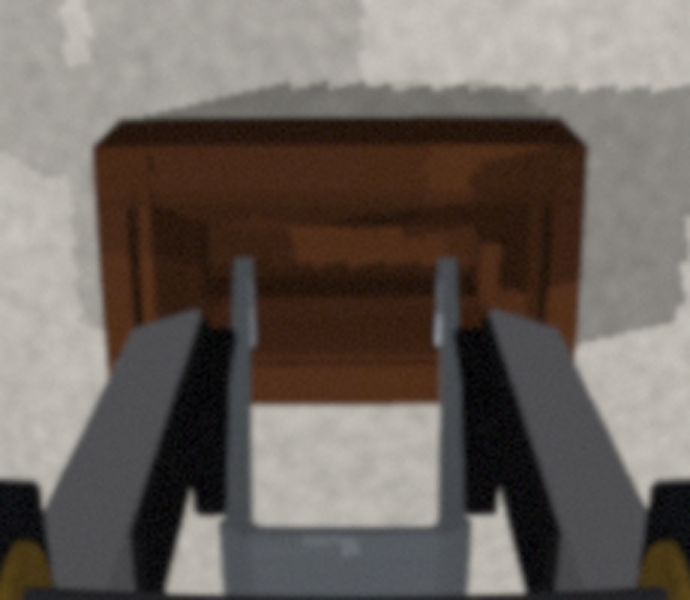

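The tips are centred over the slot. Inserting.

Request:
play_rows([
  {"claw": 0.5,"linear": [-0.4,0,5],"turn": [0,-0.001,0]},
  {"claw": 0.5,"linear": [-0.4,0,10],"turn": [0,-0.001,0]},
  {"claw": 0.5,"linear": [-0.4,0,15],"turn": [0,-0.001,0]},
  {"claw": 0.5,"linear": [-0.4,0,19],"turn": [0,-0.001,0]},
  {"claw": 0.5,"linear": [-0.4,0,22],"turn": [0,-0.001,0]},
  {"claw": 0.5,"linear": [-0.4,0,24],"turn": [0,-0.001,0]},
])

```text
time_s: 20.1
ee_pos: [0.5484, -0.2586, 0.0573]
eef_rot: [3.142, -0.0, -0.235]
force: [-0.4, -0.8, -0.8]
grip_width: 0.0475
```

Request:
play_rows([
  {"claw": 0.5,"linear": [0,0,2],"turn": [0,0,0]},
  {"claw": 0.5,"linear": [0,0,4],"turn": [0,0,0]},
  {"claw": 0.5,"linear": [0,0,6],"turn": [0,0,0]},
  {"claw": 0.5,"linear": [0,0,7],"turn": [0,0,0]},
  {"claw": 0.5,"linear": [0,0,8],"turn": [0,0,0]},
  {"claw": 0.5,"linear": [0,0,8],"turn": [0,0,0]},
])

```text
time_s: 20.85
ee_pos: [0.5484, -0.2586, 0.0493]
eef_rot: [3.141, -0.0, -0.235]
force: [0.1, -0.5, -0.0]
grip_width: 0.0475
```

Request:
play_rows([
  {"claw": 0.5,"linear": [0,0,0.5],"turn": [0,0,0]},
  {"claw": 0.5,"linear": [0,0,1],"turn": [0,0,0]},
  {"claw": 0.5,"linear": [0,0,1.5],"turn": [0,0,0]},
  {"claw": 0.5,"linear": [0,0,1.9],"turn": [0,0,0]},
  {"claw": 0.5,"linear": [0,0,1.9],"turn": [0,0,0]},
])

```text
time_s: 21.48
ee_pos: [0.5484, -0.2585, 0.0474]
eef_rot: [3.141, -0.0, -0.235]
force: [-0.0, 1.2, -0.5]
grip_width: 0.0472
```

Request:
play_rows([
  {"claw": 0.51,"linear": [0,0,0],"turn": [0,0,0]},
  {"claw": 0.52,"linear": [0,0,0],"turn": [0,0,0]},
  {"claw": 0.53,"linear": [0,0,0],"turn": [0,0,0]},
  {"claw": 0.54,"linear": [0,0,0],"turn": [0,0,0]},
  {"claw": 0.56,"linear": [0,0,0],"turn": [0,0,0]},
  {"claw": 0.6,"linear": [0,0,0],"turn": [0,0,0]},
  {"claw": 0.7,"linear": [0,0,0],"turn": [0,0,0]},
  {"claw": 0.85,"linear": [0,0,0],"turn": [0,0,0]},
])

```text
time_s: 22.48
ee_pos: [0.5484, -0.2586, 0.0474]
eef_rot: [3.141, 0.0, -0.235]
force: [-0.3, -0.1, 0.9]
grip_width: 0.0723
```

Request:
play_rows([
  {"claw": 1,"linear": [0,0,0],"turn": [0,0,0]},
  {"claw": 1,"linear": [0,0,0],"turn": [0,0,0]},
  {"claw": 1,"linear": [0,0,0],"turn": [0,0,0]},
  {"claw": 1,"linear": [0,0,0],"turn": [0,0,0]},
])

```text
time_s: 22.98
ee_pos: [0.5484, -0.2586, 0.0474]
eef_rot: [3.141, -0.0, -0.235]
force: [0.3, 0.1, -0.5]
grip_width: 0.0941
```

Run:
```python
from h import *
im,p=snap("wrist","w17.png");print(p,get_obs()["grip_width"])
cv2.imwrite("pics/c17.png",cv2.resize(im[170:370,200:430],(690,600),interpolation=cv2.INTER_CUBIC))
```

```text
(array([ 0.5484067 , -0.25857713,  0.0473886 ]), array([ 3.14143204e+00, -2.39438700e-05, -2.34599543e-01])) 0.0937439520487059
```

View pics/c17.png

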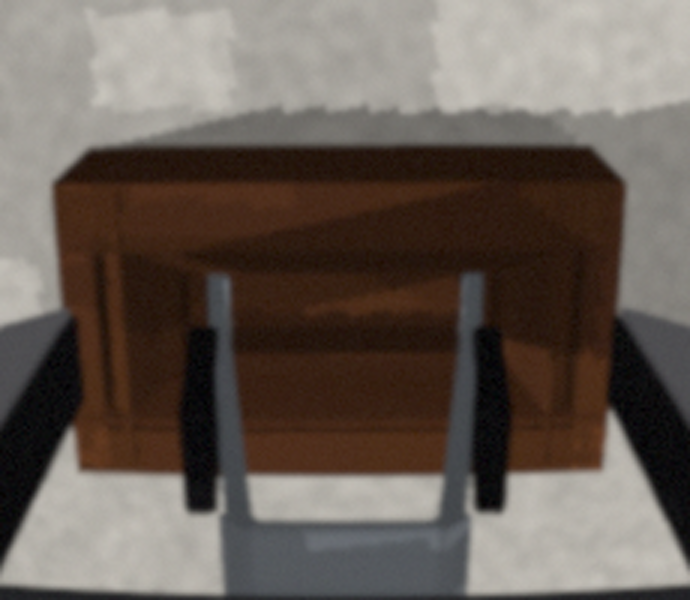

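The tongs stand in the slot, open and clear of the fingers. Retreating straight up.

Request:
play_rows([
  {"claw": 1,"linear": [0,0,-10],"turn": [0,0,0]},
  {"claw": 1,"linear": [0,0,-30],"turn": [0,0,0]},
  {"claw": 1,"linear": [0,0,-60],"turn": [0,0,0]},
  {"claw": 1,"linear": [0,0,-95],"turn": [0,0,0]},
  {"claw": 1,"linear": [0,0,-135],"turn": [0,0,0]},
  {"claw": 1,"linear": [0,0,-165],"turn": [0,0,0]},
  {"claw": 1,"linear": [-60,0,-170],"turn": [0,0,0]},
  {"claw": 1,"linear": [-60,0,-170],"turn": [0,0,0]},
])

```text
time_s: 24.02
ee_pos: [0.4875, -0.2438, 0.2183]
eef_rot: [3.141, 0.0, -0.235]
force: [1.3, -0.5, 1.0]
grip_width: 0.0939
```

Request:
play_rows([
  {"claw": 1,"linear": [0,0,0],"turn": [0,0,0]},
  {"claw": 1,"linear": [0,0,0],"turn": [0,0,0]},
])

```text
time_s: 24.28
ee_pos: [0.4881, -0.2439, 0.2186]
eef_rot: [3.141, -0.0, -0.235]
force: [-0.2, -0.8, 0.0]
grip_width: 0.0938
```

Run:
```python
from h import *
im,p=snap("wrist","w18.png");print(p)
a=cv2.resize(im[100:260,200:440],(400,300))
s,_=snap("side","s18.png");b=cv2.resize(s[90:210,340:500],(400,300),interpolation=cv2.INTER_CUBIC);c=cv2.resize(s[320:450,150:323],(400,300),interpolation=cv2.INTER_CUBIC)
t,_=snap("top","t18.png");d=cv2.resize(t[215:300,150:263],(400,300),interpolation=cv2.INTER_CUBIC)
cv2.imwrite("pics/c18.png",np.vstack([np.hstack([a,b]),np.hstack([c,d])]))
```

```text
(array([ 0.48808371, -0.24394701,  0.21860325]), array([ 3.14132488e+00, -2.90728120e-04, -2.35023483e-01]))
```

View pics/c18.png

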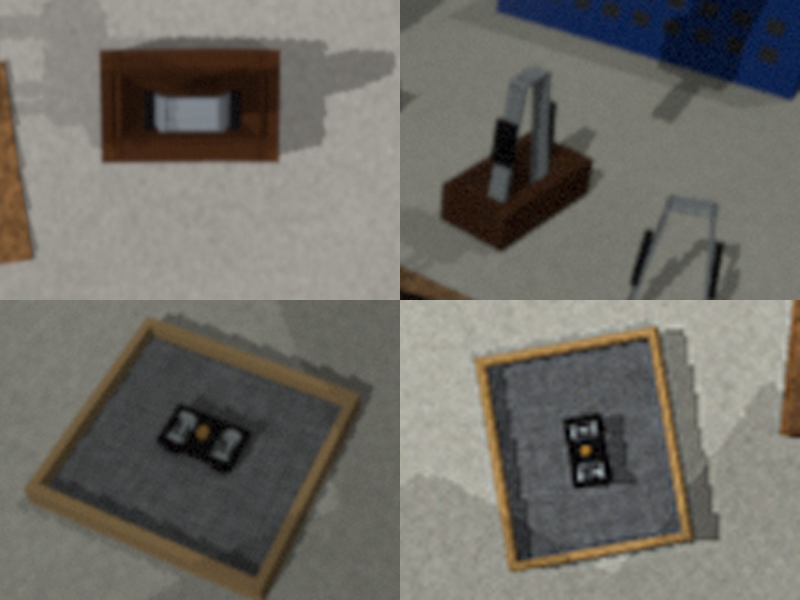

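The tongs are upright in the stand (upper crops). The bogie is wheels down in the middle of the tray (lower crops). Handing in.

```bash
python3 -c "
from station import hand_in
print(hand_in())"
```

```text
the job is handed in; nothing more can be done
None
```

I gripped the two-axle bogie with the tongs from the stand, which were the farthest to the right. I lifted it off the cork pad and set it down wheels down near the middle of the tray. I put the tongs back in their stand, let go and moved the gripper clear. The job was handed in at about 24 s.

- **Last checks:** the final wrist, side and top pictures show the tongs upright in the stand and the bogie level in the tray. Nothing else appeared to have moved in the views I took, and the wrist force only showed noise of about 1–2 N.
- **Disagreements:** the top and wrist cameras differed by up to about 4 mm on the stand and 3 mm on the tray. I used the wrist view for the grasps. In it, the tong tips appeared 1–2 mm off the tool's centre line.
- **Least certain point:** the set-down contact was hard to read, because the force change of about 1.5 N was close to the noise. The height at that point was within 1 mm of what I expected. The picture taken after opening the tongs shows the bogie standing free.

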